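# Close the chew jar and put the kit in its tray

## Robot

A 6-joint arm with a two-finger parallel gripper is mounted at the origin on the work surface. World frame = base frame: x ahead of the robot, y to its left, z up, the work surface at z = 0. Lengths are in mm, angles in rad, forces in N, time in s.
With the tool pointing down it reaches from about 350 to 775 mm from the base axis. Payload 7.3 kg.
Tool frame: the origin (TCP) lies midway between the tips of the shut fingers; the grasp point (between the pads) lies 19 mm behind it; z points along the fingers, y is the direction in which the jaws open and shut (so a half turn about z gives the same grasp; the last joint's range is limited). The gripper opens to 92 mm and grips with 3 to 60 N. Pads are 19 mm wide; open, the fingers measure 130 mm over their backs; the gripper's body (75 mm by 190 mm) begins 47 mm behind the grasp point.
Start: joints at [1.185, 0.342, 1.524, -0, 1.275, -0.146], TCP at [124.677, 510.003, 196.341] pointing down, gripper open.
Joint ranges: [-2.53, 2.53], [-0.77, 2.02], [0.04, 2.7], [-1, 4.14], [0.28, 2.66], [-3.11, 3.11]. Speed limits (rad/s): [2.57, 2.57, 3.14, 3.14, 3.14, 3.14].

## Interface

Orientations are given as [roll, pitch, yaw] about the fixed x, y, z axes, in that order (R = Rz(yaw) Ry(pitch) Rx(roll)).
In Python, from plant import sensors, imaging, ticket gives the robot as it stands. The module is installed in compiled form; this text tells all that it offers.
- The arm moves only by the tool arm_command, never from a script. Its argument "increments" is one flat list of numbers, 5 for each row, row after row: the closure, from 0 (fully open) to 1 (shut), then the shift along the tool's x, y, z in mm, then the turn about the tool's z in degrees. In form: [hand, dx, dy, dz, spin, hand, dx, dy, dz, spin, ...]. A call has 1 to 20 rows; each row is the pose to reach, as a shift and turn from the pose commanded when the call began, along the tool's axes at that moment; what a row does not reach only later rows make up. A row lasts 1/8 s, in which the tool goes at most 62.5 mm and 10.7 degrees, less where a joint would pass 70% of its speed; a pose out of reach is approached as far as the arm can. A call with a gripper value outside its range is refused whole. The fingers move at their own pace and stop on an object; the grip force is fixed at half the most. Time passes only in rows, so rows that repeat a pose let the fingers close. It gives the time, the measured TCP pose, the force and the opening at its end, in the units of the state.
- sensors.get_obs(): the state, without advancing time (a new reading comes with each control period).
- imaging.capture(name): name is "scene" or "top"; returns the picture (480x640x3 uint8, blue, green, red); there is no depth.
- imaging.calibration(name): a dict with "fx", "fy", "cx", "cy" (pixels), "D" ([k1, k2, p1, p2, k3] as OpenCV has them; the pictures are not rectified), "world_to_cam" (4x4, takes a point from world to camera coordinates). Camera axes: x right, y down, z forward; pixel columns grow to the right and rows downward; lengths in mm; the calibration is good to about 2 mm. A picture is of the moment at which its call begins. calibration takes no time and is no camera call.
- ticket.close_job(): hands the job in, once; it reports no verdict.
The state is a dict: "time": time; "joint_positions": joint angles; "dq": joint speeds; "tau": joint torques, N m; "tool_pos": TCP position; "tcp_rot": TCP orientation; "contact_force": force on the tool from outside, world axes, zero at the start; "moment": the same for the moment, N m; "grip_width": finger opening in mm.
Only numpy, scipy, OpenCV 4.12 (cv2) and the standard library are available. Lean on these libraries where they do the work, as an engineer would, in place of code of your own. Each camera call takes 0.05 s, during which the arm holds its last target. There are 200 camera calls.

## Task

Tidy the bench by the hutch: put every wooden chew lying about into the storage jar, then set the jar's lid level on the neck, turn it back until it drops into the start of the thread, and screw it clockwise until it stops. Lay the brush (bristles up) and the aluminium scoop flat and lengthways in the tray, the brush in the narrow compartment and the scoop in the wide one, and leave the bowl with its ball and the dustpan where they are.

Things in the scene. Friction and masses are not known exactly. Their poses are not given: they have to be found in the camera images.
- jar: storage jar fixed to the bench on a round plywood foot 124 mm across, at any yaw; clear body 112 mm across, shoulder 80 mm high, then a white threaded neck 73 mm across. Origin: centre of the underside, z up. The floor inside is 6 mm high. Two-start thread, the same again after half a turn; the lid is fully screwed down, at a hard stop, when its x axis is parallel to the jar's x
- jar_rim (a point): centre of the jar's open mouth (67 mm across), at the rim, 105 mm above the bench; axes as the jar. The thread ridges round the neck reach out to 84 mm diameter
- jar_start (a point): centre of one thread start: a gap in the ridge, open to the top, 46 degrees wide, 40 mm from the jar's axis, 93 mm high, 134.4 degrees anticlockwise (from above) of the jar's +x. The other gap is half a turn round. A black square on the shoulder marks each. A lug in it, turned clockwise, runs under the ridge and sinks 7 mm in 134.4 degrees (2.98 mm per rad) to the stop
- lid: aluminium screw lid 95 mm across, 150 g, on the bench the right way up; origin: centre of the skirt's lower edge, z up. Two inner lugs 25 degrees wide at its +x and -x sides; 1.5 mm play on the neck. Origin height on the jar: 95 to 101 mm when the lugs rest on the ridges (turn back, anticlockwise, to the gap), 90.5 mm dropped into the start (free 10 degrees each way), 83.5 mm screwed down
- lid_grip (a point): point on the lid's axis 49 mm above its origin, on its upright wooden grip bar: 60 mm long along the lid's x (the lugs are below its ends), 14 mm thick, from 27 (top plate) to 57 mm above the lid's origin. The lid turns with little friction and keeps its place when let go
- chew1: wooden rabbit chew, a block 44 x 20 x 18 mm (its x, y, z) with rounded edges, 20 g, lying on the bench; origin at the centre of its underside. Two or three of the four chews are present; an absent one has no pose
- chew2: wooden rabbit chew, a block 44 x 20 x 18 mm (its x, y, z) with rounded edges, 20 g, lying on the bench; origin at the centre of its underside. Two or three of the four chews are present; an absent one has no pose
- chew3: wooden rabbit chew, a block 44 x 20 x 18 mm (its x, y, z) with rounded edges, 20 g, lying on the bench; origin at the centre of its underside. Two or three of the four chews are present; an absent one has no pose
- chew4: wooden rabbit chew, a block 44 x 20 x 18 mm (its x, y, z) with rounded edges, 20 g, lying on the bench; origin at the centre of its underside. Two or three of the four chews are present; an absent one has no pose
- tray: fixed plywood tray 195 x 190 mm (its x, y), walls 22 mm high and 5 mm thick, floor 5 mm thick, with one divider along x that makes two compartments, each 185 mm long along the tray's x: a narrow one (75 mm wide) on its -y side and a wide one (100 mm) on its +y side. Origin: centre of the underside
- tray_brush (a point): centre of the floor (5 mm above the bench) of the tray's narrow compartment, axes as the tray
- tray_scoop (a point): centre of the floor (5 mm above the bench) of the tray's wide compartment, axes as the tray
- brush: wooden grooming brush lying on its back, bristles up, 150 mm long along its x, 100 g. Origin: middle of its length, on the underside. Handle from x = -75 to 0 mm, 20 mm wide (y), 18 mm high; head from x = 0 to +75 mm, 40 mm wide, with bristles up to 25 mm high. Centre of mass about 10 mm from the origin towards the head. Either end may point either way in the tray
- scoop: small aluminium scoop, open side up, 150 mm long along its x, 120 g. Origin: middle of its length, on the underside. Handle from x = -75 to 0 mm, 18 mm wide (y), 18 mm high, lying flat on the bench; pan from x = 0 to +75 mm, 50 mm wide, walls up to 26 mm high. Centre of mass near the origin. Either end may point either way in the tray
- bowl: blue ceramic bowl 130 mm across, 50 mm high, to be left alone; origin at the centre of its underside
- ball: yellow plastic ball with holes, 60 mm across, lying in the bowl, to be left alone; origin on its surface
- dustpan: steel dustpan 160 x 150 mm, walls to 50 mm, handle to +x, to be left alone; origin at the centre of its underside
Mind the look-alikes: they are no part of the job. Leave any blue or purple look-alike of the chew1 alone.

How it is judged:
By the outcome, as a careful person would: the job done as asked, in the order asked, and still so for the second after the job is handed in, with the robot touching nothing.
Of chew1, chew2, chew3, chew4 only 2 to 3 are there at a start; the rules pass over those that are not, and their reading is None.
At some moment in a run one of brush, scoop, chew1, chew2, chew3, chew4 may be knocked a few centimetres aside while the robot is not near it.
Once in a run the grip may slacken for a moment while it holds something.
It also fails if it takes over 200 s, if anything falls off the work surface, if the arm or the gripper's body presses on something with over 40 N, if the wrist force passes 120 N, or if a joint passes its speed limit or range.

## Working session

There is one attempt and no reset: what is moved stays moved. The work goes in short steps, Python scripts to look and compute and a tool call to move; the robot and the scene stay as the last step left them, time stands still between calls to the robot, and variables do not carry over. Pictures are saved under pics/ and viewed, about 12 in all and at most 16, crops included, and the job is handed in when it is done.

Besides the shell and the picture viewer there is one more tool, called after "Call:" by a JSON object that holds its "method" and its "body", one argument or row to a line. arm_command: Moves the arm, as the interface text tells. Its arguments: {"type":"object","properties":{"increments":{"type":"array","items":{"type":"number"}}},"required":["increments"]}

```bash
ls; mkdir -p pics
python3 - <<'E'
from plant import sensors, imaging
import cv2,numpy as np
np.set_printoptions(suppress=True,precision=3)
print(sensors.get_obs())
for n in("scene","top"):
    c=imaging.calibration(n); print(n,c)
    cv2.imwrite(f"pics/{n}0.png",imaging.capture(n))
E
```

```text
pics
{'time': 0.0, 'joint_positions': array([ 1.185,  0.343,  1.525, -0.   ,  1.275, -0.146]), 'dq': array([ 0.002,  0.   ,  0.   ,  0.   , -0.   ,  0.   ]), 'tau': array([ -0.   , -43.125, -24.421,   0.072,   0.056,  -0.   ]), 'tool_pos': array([124.508, 509.556, 195.644]), 'tcp_rot': array([-3.14 , -0.   ,  2.902]), 'contact_force': array([-0.409,  0.747, -0.219]), 'moment': array([0.016, 0.002, 0.027]), 'grip_width': 91.94805329962945}
scene {'fx': 592.5279795543375, 'fy': 592.5279795543375, 'cx': 321.0267329971945, 'cy': 227.91971183015443, 'D': array([-0.113,  0.   ,  0.   ,  0.   ,  0.   ]), 'world_to_cam': array([[  -0.694,    0.72 ,    0.017,  402.423],
       [   0.469,    0.469,   -0.748, -174.642],
       [  -0.547,   -0.511,   -0.663, 1668.801],
       [   0.   ,    0.   ,    0.   ,    1.   ]])}
top {'fx': 491.2789665697752, 'fy': 491.2789665697752, 'cx': 321.7853992901297, 'cy': 242.4905731518629, 'D': array([-0.02,  0.  ,  0.  ,  0.  ,  0.  ]), 'world_to_cam': array([[  -0.009,   -1.   ,    0.017,  -52.967],
       [  -0.988,    0.006,   -0.156,  540.01 ],
       [   0.156,   -0.018,   -0.988, 1031.253],
       [   0.   ,    0.   ,    0.   ,    1.   ]])}
```

View pics/top0.png

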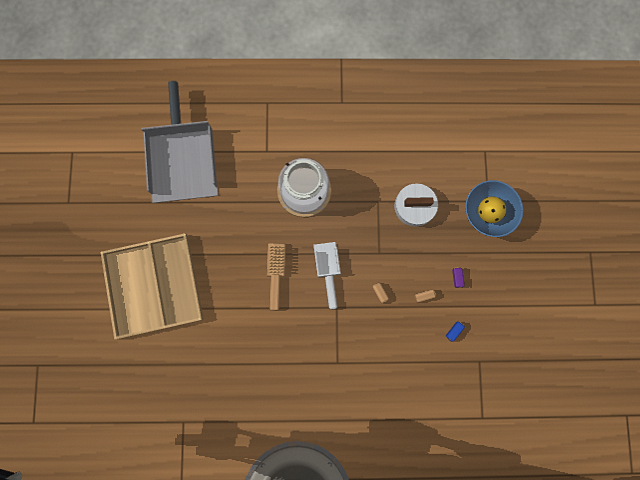

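View pics/scene0.png

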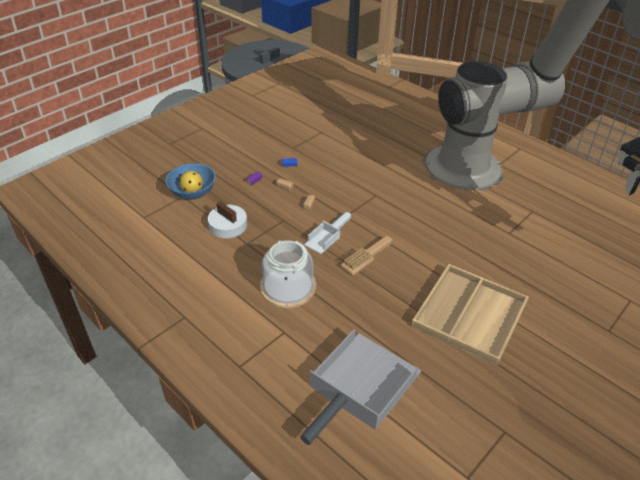

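The top view shows tan chews at (380,293) and (425,296). The look-alikes are purple (459,277) and blue (455,332). Also visible: lid (417,203), jar (304,187), brush (277,275), scoop (328,274), tray (151,287), dustpan (180,160) and bowl (494,208). I'll check a close crop.

```bash
cat > h.py <<'E'
import numpy as np, cv2
from plant import sensors, imaging
np.set_printoptions(suppress=True,precision=2)
def unproj(name,uv,z):
    c=imaging.calibration(name);K=np.array([[c['fx'],0,c['cx']],[0,c['fy'],c['cy']],[0,0,1]])
    uv=np.atleast_2d(np.array(uv,float));z=np.broadcast_to(z,len(uv))
    n=cv2.undistortPoints(uv[:,None],K,np.array(c['D']))[:,0]
    T=np.array(c['world_to_cam']);R=T[:3,:3];o=-R.T@T[:3,3]
    d=np.c_[n,np.ones(len(n))]@R
    return o+d*((z-o[2])/d[:,2])[:,None]
def proj(name,P):
    c=imaging.calibration(name);K=np.array([[c['fx'],0,c['cx']],[0,c['fy'],c['cy']],[0,0,1]])
    T=np.array(c['world_to_cam'])
    return cv2.projectPoints(np.atleast_2d(np.array(P,float)),cv2.Rodrigues(T[:3,:3])[0],T[:3,3],K,np.array(c['D']))[0][:,0]
def crop(img,x0,y0,x1,y1,s,fn):
    cv2.imwrite(fn,cv2.resize(img[y0:y1,x0:x1],None,fx=s,fy=s,interpolation=cv2.INTER_CUBIC))
def tool(p,yaw=None):
    """shift in tool axes to world point p (TCP), tool now; yaw: wanted direction (deg) of jaw (y) axis"""
    o=sensors.get_obs();from scipy.spatial.transform import Rotation as Ro
    R=Ro.from_euler('xyz',o['tcp_rot']).as_matrix()
    print('shift',R.T@(np.array(p)-o['tool_pos']),'tcp',o['tool_pos'],'w',o['grip_width'])
    if yaw is not None:
        cur=np.degrees(np.arctan2(R[1,1],R[0,1]));d=(cur-yaw+90)%180-90
        print('spin',d,'jaw now',cur,'j6',o['joint_positions'][5])
E
python3 - <<'E'
from h import *
im=cv2.imread('pics/top0.png')
crop(im,240,145,490,345,3,'pics/c1.png')
crop(im,270,145,340,225,7.5,'pics/c2.png')
E
```

```text
(no output)
```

View pics/c1.png

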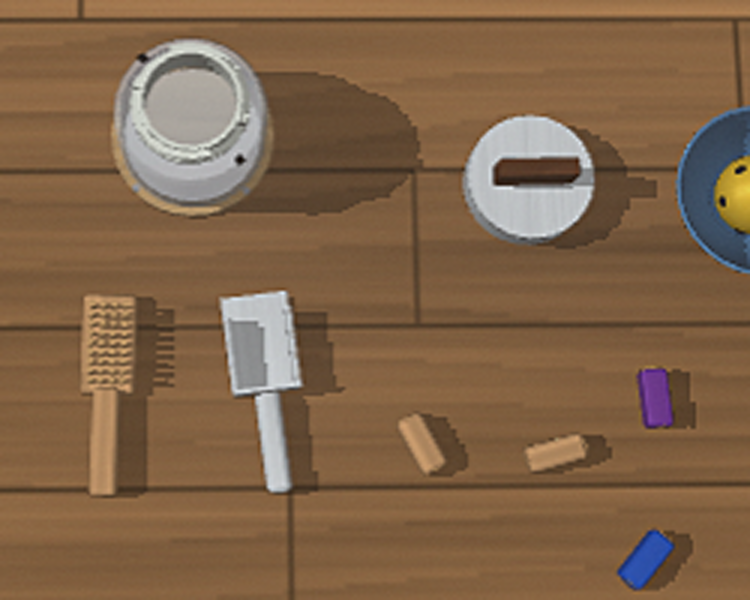

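View pics/c2.png

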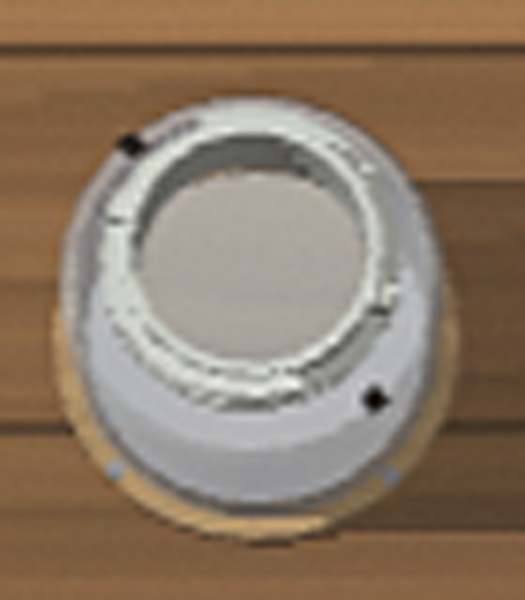

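Crop 1 confirms the two tan chews at full-image (380.7,293) and (425.7,296). Crop 2 shows the jar marks at (287.5,164.3) and (320,198.3) and the mouth centre near (303.5,178). Next I turn these pixels into positions.

Run:
```python
from h import *
f=lambda a:[(240+x/3,145+y/3) for x,y in a]
def seg(n,a,z):
    P=unproj('top',f(a),z); d=P[1]-P[0]; print(n,P.mean(0)[:2],'len',np.hypot(*d[:2]),'ang',np.degrees(np.arctan2(d[1],d[0])))
print('rim',unproj('top',[(303.5,178.1)],105)); 
M=unproj('top',[(287.5,164.3),(320,198.3)],80); print('marks',M,M.mean(0)); d=M[0]-M[1];print(np.hypot(*d[:2]),np.degrees(np.arctan2(d[1],d[0])))
seg('lidbar',[(494,171),(579,167)],57); print('plate',unproj('top',f([(530,178)]),27))
seg('chewA',[(408.5,416.5),(436,470)],14); seg('chewB',[(528,460.5),(584.5,445)],14)
seg('brush handle-head',[(103,493),(110,297)],14); seg('brush handle',[(103,490),(106,395)],14)
seg('scoop',[(279,490),(253,296)],16);seg('scoop handle',[(279,489),(264,395)],16)
T=unproj('top',[(101,252),(186,235),(202,319),(116,338)],22);print('tray',T,T.mean(0))
for i in range(4):
    d=T[(i+1)%4]-T[i];print(np.hypot(*d[:2]),np.degrees(np.arctan2(d[1],d[0])))
# tray in the scene image check, jar check
s=cv2.imread('pics/scene0.png')
C=unproj('top',[(303.5,178.1)],105)[0]
print('rim in scene',proj('scene',C),'tray', proj('scene',np.c_[T[:,:2],[22]*4]))
crop(s,200,130,420,300,3.6,'pics/c3.png')
```

```text
rim [[667.01 -18.41 105.  ]]
marks [[705.41  16.58  80.  ]
 [629.54 -53.13  80.  ]] [667.47 -18.28  80.  ]
103.02559412261444 42.57753352619182
lidbar [ 627.66 -270.53] len 62.72890623593591 ang -87.461191630678
plate [[ 628.06 -271.99   27.  ]]
chewA [ 430.73 -187.06] len 44.007110884818296 ang -153.97092304177843
chewB [ 422.87 -286.31] len 43.88884911246428 ang -75.41713133133157
brush handle-head [468.75  45.97] len 145.24038088860115 ang -1.700483809735218
brush handle [433.18  47.25] len 69.69764993852722 ang -1.468047935865251
scoop [469.22 -71.87] len 144.97270632372678 ang 7.015458974838656
scoop handle [432.52 -75.6 ] len 69.79497712519806 ang 8.461582446581824
tray [[524.43 431.88  22.  ]
 [561.56 245.13  22.  ]
 [376.31 204.22  22.  ]
 [336.97 388.39  22.  ]] [449.82 317.41  22.  ]
190.40173367175873 -78.75471542230403
189.71005954974973 -167.54676531250496
188.3165165297436 102.0588449342
192.4385897774946 13.06281924159059
rim in scene [[286.92 252.09]] tray [[499.02 358.76]
 [412.62 318.19]
 [447.68 263.48]
 [526.92 296.32]]
```

View pics/c3.png

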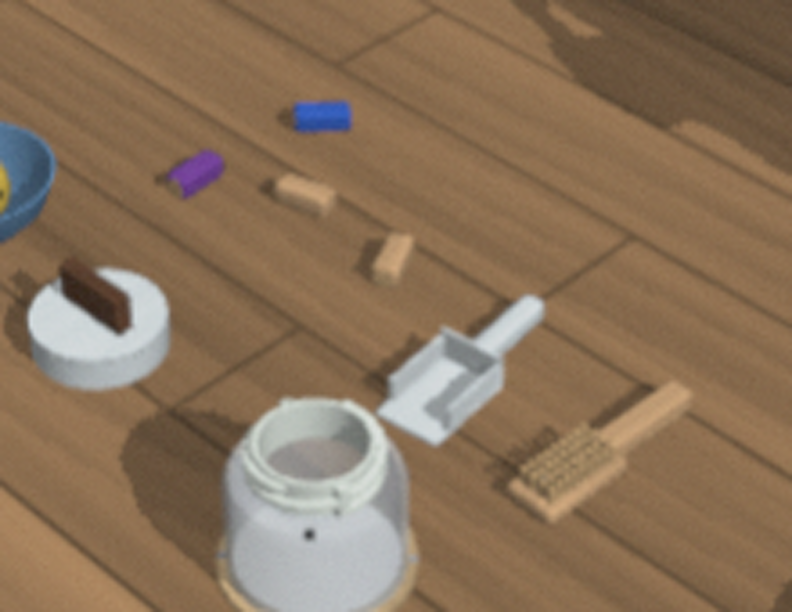

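Scene crop: the same objects and no third chew visible. The jar mouth projects to (287,252) and the tray outline matches, so the top-view measurements agree. Going to chew A first.

Run:
```python
from h import *
tool([450,200,190]);tool([431,-187,110],-64)
```

```text
shift [-389.7  -223.45    5.95] tcp [124.52 509.61 195.72] w 91.7433800819248
shift [-463.16 -603.79   86.46] tcp [124.52 509.61 195.72] w 91.7433800819248
spin -39.73754888960835 jaw now 76.26245111039165 j6 -0.14603522844681185
```

Call:
{"method": "arm_command", "body": {
  "increments": [0,-390,-223,6,70,0,-390,-223,6,70,0,-390,-223,6,70,0,-390,-223,6,70,0,-390,-223,6,70,0,-390,-223,6,70,0,-390,-223,6,70,0,-390,-223,6,70,0,-463,-604,86,140,0,-463,-604,86,140,0,-463,-604,86,140,0,-463,-604,86,140,0,-463,-604,86,140,0,-463,-604,86,140,0,-463,-604,86,140,0,-463,-604,86,140,0,-463,-604,86,140,0,-463,-604,86,140]
}}

```text
time: 2.35
tool_pos: [431.2, -185.3, 110.6]
tcp_rot: [-3.142, -0.0, 0.461]
contact_force: [-0.3, -0.1, 0.2]
grip_width: 91.6
```

Run:
```python
from h import *
tool([431,-187,4],-64); t=imaging.capture('top');s=imaging.capture('scene')
cv2.imwrite('pics/t1.png',t)
crop(s,220,140,360,240,4,'/tmp/a.png'); a=cv2.imread('/tmp/a.png')
b=cv2.resize(t[340:480,0:330],None,fx=560/330,fy=560/330)
d=cv2.resize(t[240:340,330:470],(560,400),interpolation=cv2.INTER_CUBIC)
cv2.imwrite('pics/t1c.png',np.vstack([cv2.resize(d,(480,343)),cv2.resize(b,(480,204))]))
```

```text
shift [ -0.98   1.41 106.56] tcp [ 431.22 -185.32  110.56] w 91.61909878775232
spin 0.4336424555689291 jaw now -63.56635754443108 j6 0.5396425561418646
```

View pics/t1c.png

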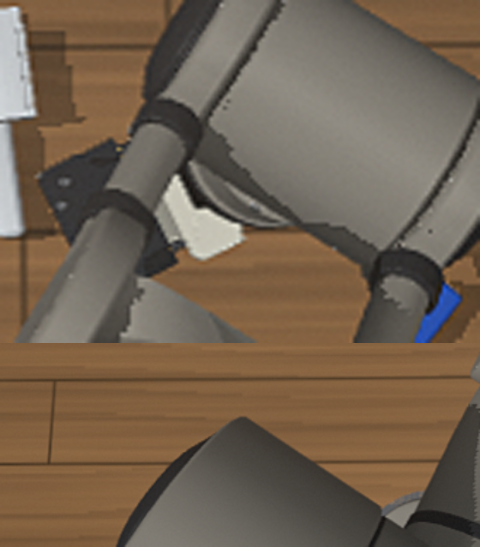

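The arm hides the chew, and the start area shown is empty. Descend and grasp.

Call:
{"method": "arm_command", "body": {
  "increments": [0,-1,1,60,0,0,-1,1,90,0,0,-1,1,106,0,0,-1,1,106,0,1,-1,1,106,0,1,-1,1,106,0,1,-1,1,106,0,1,-1,1,106,0,1,-1,1,106,0,1,-1,1,106,0,1,-1,1,60,0,1,-1,1,0,0,1,-1,1,-30,0,1,-1,1,-30,0]
}}

```text
time: 4.2
tool_pos: [431.8, -188.8, 142.6]
tcp_rot: [3.137, -0.003, 0.458]
contact_force: [0.5, -0.7, 0.3]
grip_width: 1.0
```

Run:
```python
from h import *
tool([550,-80,150]); tool([667,-18,150],-60);tool([667,-18,114])
```

```text
shift [154.15 -45.27  -7.22] tcp [ 431.83 -188.82  142.55] w 0.9868155772095176
shift [286.5  -49.1   -6.86] tcp [ 431.83 -188.82  142.55] w 0.9868155772095176
spin -3.7378230604576714 jaw now -63.73782306045767 j6 0.5372762168243078
shift [286.4  -49.26  29.14] tcp [ 431.83 -188.82  142.55] w 0.9868155772095176
```

Missed: the width is 1 mm. Back away and look.

Call:
{"method": "arm_command", "body": {
  "increments": [0,50,-100,-40,0,0,50,-150,-40,0,0,50,-230,-40,0,0,50,-290,-40,0,0,-20,-290,-40,0,0,-40,-290,-40,0]
}}

```text
time: 4.95
tool_pos: [263.1, 55.5, 178.8]
tcp_rot: [-3.14, 0.003, 0.462]
contact_force: [0.4, -0.6, 0.8]
grip_width: 56.3
```

Run:
```python
from h import *
t=imaging.capture('top');s=imaging.capture('scene')
cv2.imwrite('pics/t2.png',t);cv2.imwrite('pics/s2.png',s)
a=cv2.resize(t[230:350,230:480],(750,360),interpolation=cv2.INTER_CUBIC)
b=cv2.resize(s[140:240,220:400],(432,240),interpolation=cv2.INTER_CUBIC)
c=np.zeros((240,750,3),np.uint8);c[:,:432]=b;c[:,432:]=cv2.resize(t,(318,240))
cv2.imwrite('pics/t2c.png',np.vstack([a,c]))
tool([0,0,0])
```

```text
shift [-258.47  -66.7   179.9 ] tcp [261.94  54.85 178.88] w 64.16646786557446
```

View pics/t2c.png

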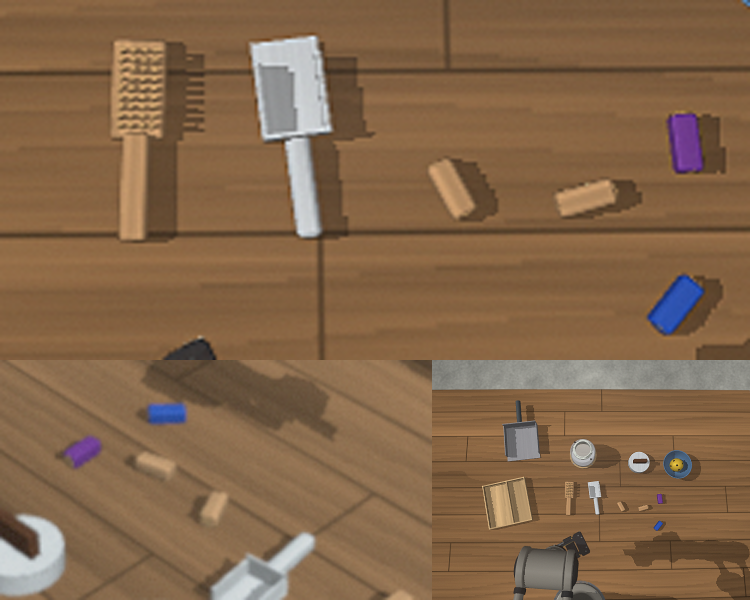

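The chew is where it was, at (381,292.7): the fingers simply had no time to close. I'll repeat with a pre-shaped opening and a longer wait.

Run:
```python
from h import *
tool([420,-100,130]);tool([431,-187,60],-64); tool([431,-187,4])
```

```text
shift [ 73.12 209.    48.22] tcp [261.94  54.85 178.88] w 64.16646786557446
shift [ 44.62 291.98 118.15] tcp [261.94  54.85 178.88] w 64.16646786557446
spin 0.3370481757162338 jaw now -63.66295182428377 j6 1.0282553653034308
shift [ 44.81 292.09 174.15] tcp [261.94  54.85 178.88] w 64.16646786557446
```

Call:
{"method": "arm_command", "body": {
  "increments": [0.4,73,209,48,0,0.4,73,209,48,0,0.4,73,209,48,0,0.4,73,209,48,0,0.4,45,292,118,0,0.4,45,292,118,0,0.4,45,292,118,0,0.4,45,292,118,0]
}}

```text
time: 6.05
tool_pos: [435.6, -187.2, 61.6]
tcp_rot: [-3.14, 0.001, 0.458]
contact_force: [-0.0, -0.3, -0.2]
grip_width: 55.0
```

Run:
```python
from h import *
tool([431,-187,4],-64)
```

```text
shift [-4.03 -2.09 57.63] tcp [ 435.61 -187.17   61.62] w 54.98519386197965
spin 0.22212487972913664 jaw now -63.77787512027086 j6 0.544935692812955
```

Call:
{"method": "arm_command", "body": {
  "increments": [0.4,-4,-2,40,0,0.4,-4,-2,58,0,0.4,-4,-2,58,0,1,-4,-2,58,0,1,-4,-2,58,0,1,-4,-2,58,0,1,-4,-2,58,0,1,-4,-2,58,0,1,-4,-2,58,0,1,-4,-2,58,0,1,-4,-2,58,0,1,-4,-2,20,0,1,-4,-2,-40,0,1,-4,-2,-90,0,1,-4,-2,-90,0]
}}

```text
time: 7.92
tool_pos: [433.5, -188.9, 156.0]
tcp_rot: [3.134, -0.004, 0.458]
contact_force: [-0.8, 0.5, -0.4]
grip_width: 0.6
```

Run:
```python
from h import *
tool([550,-80,150]); tool([667,-18,150],-60);tool([667,-18,114])
```

```text
shift [152.59 -46.13   6.37] tcp [ 433.53 -188.86  156.02] w 0.5526557184424244
shift [284.95 -49.96   6.93] tcp [ 433.53 -188.86  156.02] w 0.5526557184424244
spin -3.7376637710366367 jaw now -63.73766377103663 j6 0.539108211652536
shift [284.79 -50.22  42.93] tcp [ 433.53 -188.86  156.02] w 0.5526557184424244
```

Run:
```python
from h import *
s=imaging.capture('scene');cv2.imwrite('pics/s3.png',s)
print(proj('scene',[[433,-188,156],[431,-187,9]]))
a=cv2.resize(s[90:270,210:410],(720,648)[:2],interpolation=cv2.INTER_CUBIC)[:600]
cv2.imwrite('pics/s3c.png',a)
```

```text
[[308.33 154.56]
 [308.96 201.8 ]]
```

View pics/s3c.png

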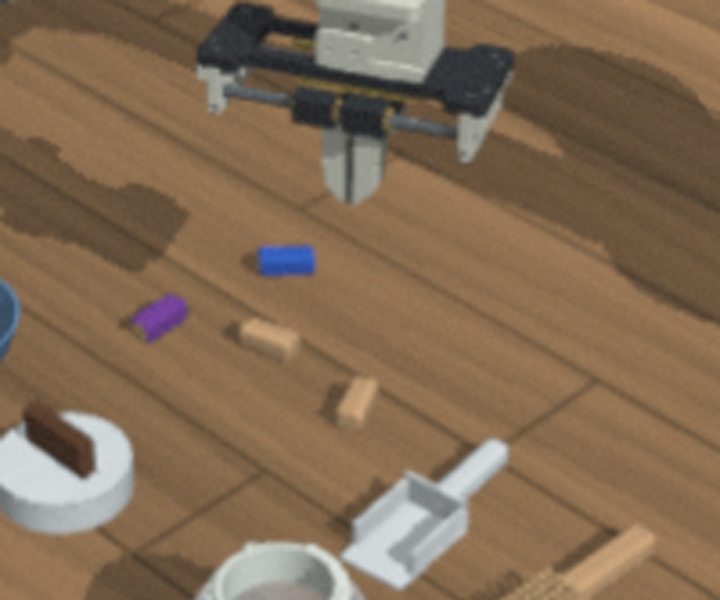

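The tip is seen at full-image (307,146), but the reported TCP projects to (308,155). So the fingertips sit some 25–30 mm higher than reported. I'll probe downward with the fingers open around the chew and watch the force.

Call:
{"method": "arm_command", "body": {
  "increments": [0.45,-1,-3,60,0,0.45,-1,-3,110,0,0.45,-1,-3,140,0,0.45,-1,-3,152,0,0.45,-1,-3,152,0,0.45,-1,-3,157,0,0.45,-1,-3,157,0,0.45,-1,-3,157,0]
}}

```text
time: 8.98
tool_pos: [429.6, -185.6, -4.1]
tcp_rot: [3.141, -0.001, 0.458]
contact_force: [0.3, 0.5, 0.7]
grip_width: 50.6
```

Run:
```python
from h import *
o=sensors.get_obs();print(o['contact_force'])
tool([431,-187,4],-64)
```

```text
[0.25 0.54 0.71]
shift [ 0.64  1.93 -8.08] tcp [ 429.58 -185.56   -4.09] w 50.62475186400046
spin 0.2627960163732155 jaw now -63.73720398362678 j6 0.5405384285626688
```

A reading of z = −4 with no contact confirms the offset. Probe on in small steps.

Call:
{"method": "arm_command", "body": {
  "increments": [0.45,0,2,4,0,0.45,0,2,8,0,0.45,0,2,8,0]
}}

```text
time: 9.35
tool_pos: [429.8, -186.9, -13.1]
tcp_rot: [-3.141, 0.0, 0.458]
contact_force: [-0.4, 0.0, 0.2]
grip_width: 50.4
```

Call:
{"method": "arm_command", "body": {
  "increments": [0.45,0,0,3,0,0.45,0,0,5,0,0.45,0,0,5,0]
}}

```text
time: 9.72
tool_pos: [429.9, -187.0, -17.9]
tcp_rot: [-3.141, 0.0, 0.458]
contact_force: [-0.6, 0.6, 0.3]
grip_width: 50.2
```

Call:
{"method": "arm_command", "body": {
  "increments": [0.45,0,0,2,0,0.45,0,0,3,0,0.45,0,0,3,0]
}}

```text
time: 10.1
tool_pos: [430.0, -187.1, -20.8]
tcp_rot: [-3.141, 0.0, 0.458]
contact_force: [1.1, 0.2, -0.1]
grip_width: 50.7
```

The tips should now be about 7 mm up. Try the grasp here.

Call:
{"method": "arm_command", "body": {
  "increments": [1,0,0,2,0,1,0,0,2,0,1,0,0,2,0,1,0,0,2,0,1,0,0,2,0,1,0,0,2,0,1,0,0,2,0]
}}

```text
time: 10.98
tool_pos: [430.1, -187.1, -22.7]
tcp_rot: [-3.142, -0.0, 0.458]
contact_force: [-0.2, -0.3, 0.8]
grip_width: 19.7
```

Gripped (19.7 mm). Lift and carry it to the jar.

Call:
{"method": "arm_command", "body": {
  "increments": [1,0,0,-50,0,1,0,0,-100,0,1,0,0,-148,0,1,60,-10,-148,0,1,120,-20,-148,0,1,180,-30,-148,0,1,240,-40,-148,0,1,287,-47,-148,0,1,287,-47,-148,0,1,287,-47,-140,0,1,287,-47,-140,0]
}}

```text
time: 12.35
tool_pos: [665.2, -18.8, 116.4]
tcp_rot: [-3.14, 0.002, 0.457]
contact_force: [-0.1, 0.2, -0.6]
grip_width: 19.7
```

Run:
```python
from h import *
s=imaging.capture('scene');t=imaging.capture('top');cv2.imwrite('pics/s4.png',s);cv2.imwrite('pics/t4.png',t)
tool([667,-18,95]); o=sensors.get_obs();print(proj('scene',[o['tool_pos']+[0,0,dz] for dz in(0,20,28)]))
a=cv2.resize(s[170:300,230:350],(552,598),interpolation=cv2.INTER_CUBIC)
cv2.imwrite('pics/s4c.png',a)
```

```text
shift [ 1.35 -0.39 22.46] tcp [665.97 -18.94 117.46] w 19.61745119323489
[[286.98 247.42]
 [286.78 240.38]
 [286.7  237.52]]
```

View pics/s4c.png

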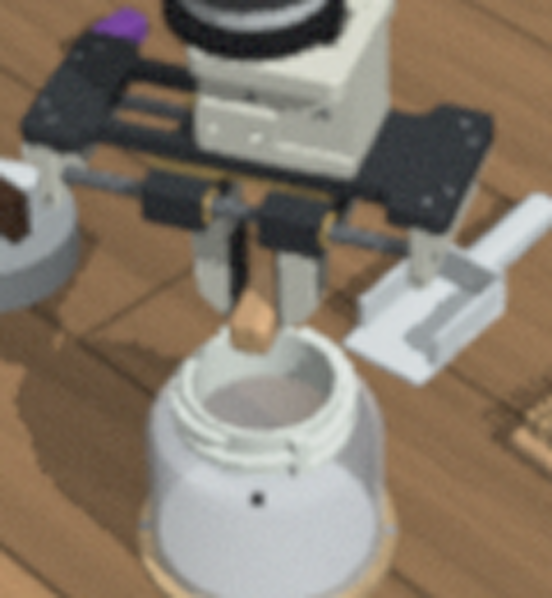

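The chew hangs between the tips, centred over the mouth. The tips appear at full-image (287,241), which gives an offset of about +20–28 mm. Lower and release.

Call:
{"method": "arm_command", "body": {
  "increments": [1,1,0,11,0,1,1,0,22,0,1,1,0,22,0,1,1,0,22,0,0.5,1,0,22,0,0.5,1,0,22,0,0.5,1,0,22,0,0.5,1,0,22,0,0.5,1,0,22,0,0.5,1,0,22,0,0.5,1,0,0,0,0.5,1,0,0,0]
}}

```text
time: 13.95
tool_pos: [668.7, -17.7, 119.0]
tcp_rot: [3.14, -0.003, 0.458]
contact_force: [0.2, -0.2, -0.4]
grip_width: 45.9
```

Run:
```python
from h import *
tool([423,-286,60],14.6);tool([423,-286,-22])
s=imaging.capture('scene')
cv2.imwrite('pics/s5.png',s)
b=s.astype(int);bgr=lambda x,y:b[y,x]
# tan blobs
hsv=cv2.cvtColor(s,cv2.COLOR_BGR2HSV)
print(hsv[186,285],hsv[201,309])
for u,v in [(285,184),(309,202)]:
    print(s[v-3:v+4:3,u-3:u+4:3].tolist())
```

```text
shift [-339.27  131.75   58.21] tcp [668.74 -17.71 119.02] w 45.93912282350766
spin -78.34049085569815 jaw now -63.740490855698155 j6 0.9714629851365079
shift [-339.53  131.59  140.21] tcp [668.74 -17.71 119.02] w 45.93912282350766
[ 33  14 161] [ 34  14 142]
[[[31, 29, 25], [30, 29, 29], [40, 38, 39]], [[162, 172, 169], [177, 190, 189], [194, 208, 205]], [[141, 150, 150], [148, 157, 154], [149, 161, 159]]]
[[[152, 164, 163], [157, 168, 168], [65, 60, 57]], [[156, 166, 165], [110, 115, 115], [62, 58, 54]], [[159, 170, 167], [64, 60, 57], [63, 59, 57]]]
```

Call:
{"method": "arm_command", "body": {
  "increments": [0.45,-60,24,0,-10,0.45,-120,48,0,-20,0.45,-180,72,0,-30,0.45,-240,96,0,-40,0.45,-300,120,30,-50,0.45,-339,132,58,-60,0.45,-339,132,58,-70,0.45,-339,132,58,-78,0.45,-339,132,58,-78,0.45,-339,132,58,-78]
}}

```text
time: 15.25
tool_pos: [422.0, -285.6, 59.0]
tcp_rot: [-3.141, -0.0, 1.817]
contact_force: [-0.4, -0.1, -0.5]
grip_width: 50.7
```

Run:
```python
from h import *
s=imaging.capture('scene');cv2.imwrite('pics/s6.png',s)
tool([423,-286,-22],14.6)
o=sensors.get_obs();print(proj('scene',[o['tool_pos'],o['tool_pos']+[0,0,26],[423,-286,9]])-[210,90])
a=cv2.resize(s[90:290,210:350],(420,600),interpolation=cv2.INTER_CUBIC)
cv2.imwrite('pics/s6c.png',a)
```

```text
shift [-0.61  0.81 81.15] tcp [ 422.07 -285.62   59.15] w 50.457343383033255
spin -0.43601001995142497 jaw now 14.163989980048582 j6 -0.9927706946994213
[[74.65 78.5 ]
 [74.42 70.31]
 [74.72 93.89]]
```

View pics/s6c.png

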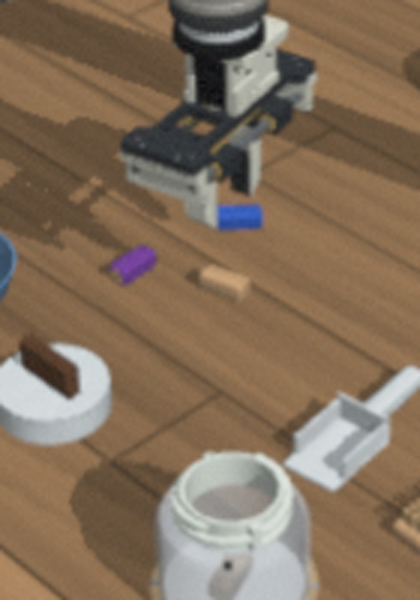

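Chew A is in the jar, visible at crop (230,575). Chew B is at (225,282) as predicted. The mid-tip at (225,208) matches the reported TCP plus about 27 mm in z. Grasp B.

Call:
{"method": "arm_command", "body": {
  "increments": [0.45,-1,1,40,0,0.45,-1,1,70,0,0.45,-1,1,81,0,0.45,-1,1,81,0,1,-1,1,81,0,1,-1,1,81,0,1,-1,1,81,0,1,-1,1,81,0,1,-1,1,81,0,1,-1,1,81,0,1,-1,1,81,0,1,-1,1,40,0,1,-1,1,-20,0,1,-1,1,-65,0,1,-1,1,-65,0,1,-1,1,-65,0]
}}

```text
time: 17.3
tool_pos: [422.7, -286.2, 123.5]
tcp_rot: [-3.141, -0.001, 1.82]
contact_force: [0.1, 0.0, -0.8]
grip_width: 19.6
```

Run:
```python
from h import *
tool([667,-18,125]);tool([667,-18,95])
```

```text
shift [199.75 302.86  -1.44] tcp [ 422.68 -286.2   123.53] w 19.6429114989536
shift [199.72 302.88  28.56] tcp [ 422.68 -286.2   123.53] w 19.6429114989536
```

Call:
{"method": "arm_command", "body": {
  "increments": [1,33,50,-1,0,1,66,100,-1,0,1,99,150,-1,0,1,132,200,-1,0,1,165,250,-1,0,1,200,303,-1,0,1,200,303,-1,0,1,200,303,15,0,1,200,303,28,0,1,200,303,28,0,1,200,303,28,0]
}}

```text
time: 18.68
tool_pos: [667.5, -19.0, 96.6]
tcp_rot: [3.141, -0.0, 1.818]
contact_force: [0.7, 0.2, -0.0]
grip_width: 19.8
```

Call:
{"method": "arm_command", "body": {
  "increments": [1,0,0,0,0,0.5,0,0,0,0,0.5,0,0,0,0,0.5,0,0,0,0,0.5,0,0,0,0,0.5,0,0,0,0,0.5,0,0,-20,0,0.5,0,0,-30,0]
}}

```text
time: 19.68
tool_pos: [668.1, -18.2, 127.4]
tcp_rot: [3.14, 0.001, 1.82]
contact_force: [0.2, -0.1, -0.7]
grip_width: 46.3
```

Run:
```python
from h import *
tool([628,-271.5,70],2.5);tool([628,-271.5,4])
```

```text
shift [-235.58 -101.29   57.34] tcp [668.05 -18.23 127.37] w 46.272991959086625
spin 11.760039567150102 jaw now 14.260039567150098 j6 -0.3907897165165445
shift [-235.54 -101.38  123.34] tcp [668.05 -18.23 127.37] w 46.272991959086625
```

Call:
{"method": "arm_command", "body": {
  "increments": [0.45,-59,-25,0,3,0.45,-118,-50,0,6,0.45,-177,-75,20,9,0.45,-236,-101,57,12,0.45,-236,-101,57,12,0.45,-236,-101,57,12,0.45,-236,-101,57,12]
}}

```text
time: 20.55
tool_pos: [628.8, -270.3, 70.3]
tcp_rot: [3.14, 0.0, 1.612]
contact_force: [0.3, 0.2, 0.8]
grip_width: 50.7
```

Run:
```python
from h import *
s=imaging.capture('scene');t=imaging.capture('top');cv2.imwrite('pics/s7.png',s);cv2.imwrite('pics/t7.png',t)
tool([628,-271.5,5],2.5)
o=sensors.get_obs();print((proj('scene',[o['tool_pos']+[0,0,27],[627.7,-270.5,57]])-[180,100])*3)
a=cv2.resize(s[100:300,180:360],(540,600),interpolation=cv2.INTER_CUBIC)
b=cv2.resize(t[60:345,90:530],(260,168))
c=np.zeros((600,260,3),np.uint8);c[:168]=b;c[200:500]=cv2.resize(t[150:230,270:340],(260,300),interpolation=cv2.INTER_CUBIC)
cv2.imwrite('pics/s7c.png',np.hstack([a,c]))
```

```text
shift [-1.33 -1.12 65.55] tcp [ 628.95 -270.09   70.55] w 50.292462349823786
spin -0.09968468612230197 jaw now 2.400315313877699 j6 -0.5597104605767268
[[135.9  282.85]
 [141.24 321.54]]
```

View pics/s7c.png

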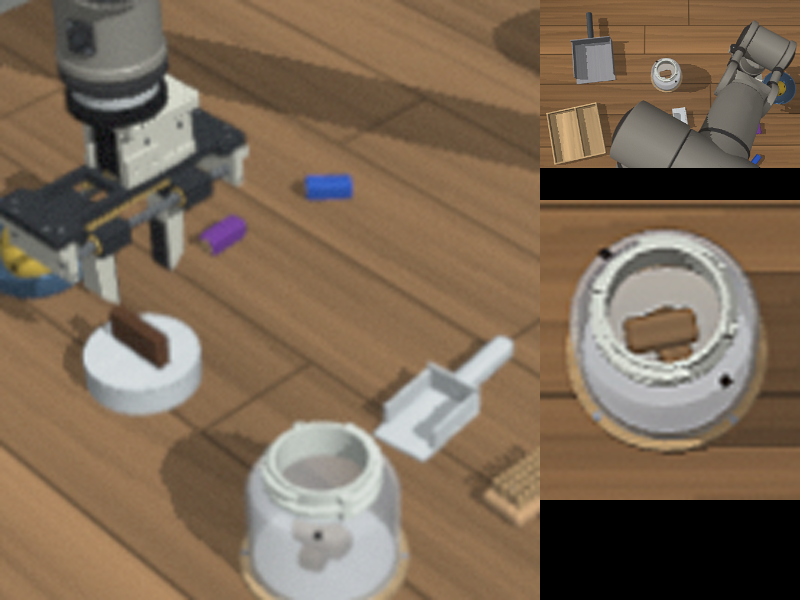

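Both chews show inside the jar in the top inset. The fingers straddle the bar, which is at crop (140,322). Grip the lid.

Call:
{"method": "arm_command", "body": {
  "increments": [0.45,-1,-1,40,0,0.45,-1,-1,60,0,0.45,-1,-1,65,0,0.45,-1,-1,65,0,1,-1,-1,65,0,1,-1,-1,65,0,1,-1,-1,65,0,1,-1,-1,65,0,1,-1,-1,65,0,1,-1,-1,65,0,1,-1,-1,65,0,1,-1,-1,65,0]
}}

```text
time: 22.15
tool_pos: [627.2, -272.9, 4.6]
tcp_rot: [3.141, 0.0, 1.61]
contact_force: [1.5, -0.1, 3.3]
grip_width: 13.7
```

Call:
{"method": "arm_command", "body": {
  "increments": [1,0,0,-40,0,1,0,0,-90,0,1,0,0,-130,0,1,0,0,-130,0,1,0,0,-130,0,1,0,0,-130,0]
}}

```text
time: 22.9
tool_pos: [625.7, -272.2, 131.8]
tcp_rot: [-3.138, -0.002, 1.61]
contact_force: [0.4, 0.2, -1.2]
grip_width: 13.8
```

Run:
```python
from h import *
for i in range(4):
    t=imaging.capture('top');print(sensors.get_obs()['tool_pos'],sensors.get_obs()['contact_force'],sensors.get_obs()['moment'])
cv2.imwrite('pics/t8.png',t)
tool([667.3,-18.3,135],105)
```

```text
[ 625.92 -272.34  132.11] [-0.58  0.51 -0.75] [-0.13  0.05  0.01]
[ 626.13 -272.44  132.49] [-1.49 -0.56 -0.95] [-0.08  0.05 -0.02]
[ 626.35 -272.51  132.86] [ 0.65  0.49 -2.09] [-0.13  0.02 -0.01]
[ 626.5  -272.63  133.22] [ 0.05 -0.05 -1.17] [-0.09  0.02 -0.02]
shift [252.53  50.79  -1.6 ] tcp [ 626.5  -272.63  133.22] w 13.916503554943727
spin 77.25727430459739 jaw now 2.2572743045974026 j6 -0.5619644994375647
```

Call:
{"method": "arm_command", "body": {
  "increments": [1,50,10,0,-10,1,100,20,0,-20,1,150,30,0,-30,1,200,41,0,-40,1,253,52,0,-50,1,253,52,0,-60,1,253,52,0,-70,1,253,52,0,-80,1,253,52,0,-90,1,253,52,0,-103,1,253,52,0,-103,1,253,52,0,-103,1,253,52,0,-103,1,253,52,0,-103]
}}

```text
time: 24.85
tool_pos: [668.8, -18.0, 134.2]
tcp_rot: [3.142, -0.0, -2.876]
contact_force: [-0.7, -0.4, -1.3]
grip_width: 14.1
```

Run:
```python
from h import *
s=imaging.capture('scene');t=imaging.capture('top');cv2.imwrite('pics/s9.png',s);cv2.imwrite('pics/t9.png',t)
tool([668.4,-18,110],105);o=sensors.get_obs();print(o['tcp_rot'],o['contact_force'],o['moment'])
print((proj('scene',[[667.3,-18.3,105]])-[220,160])*5)
a=cv2.resize(s[160:310,220:360],(560,600),interpolation=cv2.INTER_CUBIC)
print((proj('scene',[[667.3,-18.3,105]])-[220,160])*4, (proj('scene',[o['tool_pos']-[0,0,4.6]])-[220,160])*4)
cv2.imwrite('pics/s9c.png',a)
```

```text
shift [ 0.42  0.05 24.3 ] tcp [668.82 -17.94 134.3 ] w 14.082199363687705
spin 0.24614027233232605 jaw now 105.24614027233233 j6 -1.9782064877760592
[ 3.14  0.   -2.88] [-0.36  0.3  -1.86] [0.03 0.02 0.06]
[[334.3  460.91]]
[[267.44 368.73]] [[264.78 336.11]]
```

View pics/s9c.png

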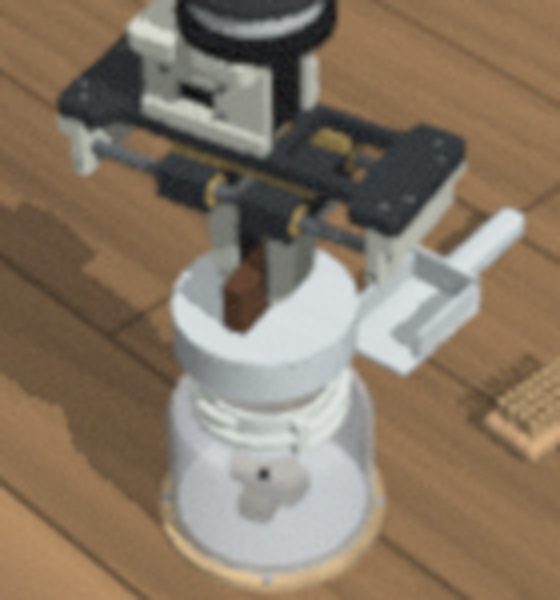

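Run:
```python
from h import *
th=np.linspace(0,2*np.pi,721)
def ext(c,r,z):
    p=(proj('scene',np.c_[c[0]+r*np.cos(th),c[1]+r*np.sin(th),np.full(721,z)])-[220,160])*4
    return p.min(0),p.max(0),p[:,0].min()/2+p[:,0].max()/2
for n,c,r,z in[('foot',(667.3,-18.3),62,3),('body40',(667.3,-18.3),56,40),('ridge',(667.3,-18.3),42,95),('lidplate',(667.5,-18.3),47.5,129.5+27),('lid bottom',(667.5,-18.3),47.5,129.5)]: print(n,*ext(c,r,z))
s=cv2.imread('pics/s9.png').astype(int)
for row in (160+285//4,160+310//4,160+380//4,160+410//4,160+415//4, 160+470//4,160+490//4):
    print(row,(row-160)*4,s[row,258:320].mean(1).astype(int).tolist())
```

```text
foot [159.26 421.99] [383.33 586.53] 271.29409802831685
body40 [166.75 383.02] [373.06 531.6 ] 269.908216998449
ridge [188.13 328.2 ] [347.43 439.34] 267.78378425935557
lidplate [171.78 235.5 ] [358.09 360.49] 264.93435657657164
lid bottom [174.28 273.93] [357.86 399.31] 266.07270459884603
231 284 [111, 108, 109, 106, 107, 142, 175, 177, 160, 159, 160, 162, 159, 159, 158, 156, 145, 117, 84, 71, 72, 74, 75, 73, 72, 69, 60, 55, 64, 97, 115, 115, 118, 116, 117, 115, 139, 185, 214, 218, 220, 219, 219, 219, 219, 218, 219, 219, 220, 216, 179, 109, 90, 120, 163, 176, 169, 180, 182, 185, 188, 195]
237 308 [92, 104, 107, 111, 139, 185, 217, 219, 220, 219, 218, 209, 183, 165, 160, 160, 156, 125, 64, 54, 49, 52, 57, 65, 62, 61, 60, 75, 121, 177, 208, 217, 217, 217, 218, 218, 217, 216, 217, 217, 217, 219, 217, 218, 219, 220, 219, 219, 219, 219, 212, 194, 185, 185, 191, 203, 211, 215, 217, 219, 219, 220]
255 380 [80, 81, 71, 66, 65, 78, 115, 153, 167, 163, 150, 142, 136, 136, 139, 144, 146, 149, 152, 157, 161, 162, 165, 167, 172, 173, 174, 179, 180, 181, 183, 187, 189, 190, 193, 192, 192, 194, 19
[... 679 characters left out ...]
82, 154, 146, 145, 145, 149, 149, 132, 113, 110, 109, 106, 108, 108]
277 468 [86, 82, 83, 85, 103, 114, 132, 145, 158, 172, 176, 179, 180, 186, 187, 191, 194, 198, 194, 180, 170, 171, 176, 177, 182, 178, 154, 112, 112, 150, 178, 183, 182, 181, 182, 182, 182, 184, 189, 199, 205, 204, 205, 205, 202, 201, 199, 200, 199, 198, 193, 179, 151, 149, 160, 154, 133, 110, 108, 107, 109, 110]
282 488 [90, 89, 106, 123, 124, 120, 144, 165, 174, 176, 176, 179, 180, 181, 183, 184, 186, 187, 186, 187, 189, 186, 171, 152, 154, 148, 150, 149, 151, 151, 154, 156, 158, 159, 158, 156, 153, 152, 162, 183, 197, 199, 198, 196, 197, 199, 196, 196, 194, 196, 195, 196, 191, 176, 165, 166, 161, 146, 118, 104, 105, 105]
```

The predicted outlines match the image within about 1 mm, and the lid is level. Lower it.

Call:
{"method": "arm_command", "body": {
  "increments": [1,0,0,12,0,1,0,0,22,0,1,0,0,25,0,1,0,0,27,0,1,0,0,28,0,1,0,0,28,0]
}}

```text
time: 25.7
tool_pos: [668.9, -18.0, 106.5]
tcp_rot: [-3.142, 0.0, -2.875]
contact_force: [-0.2, -0.2, -2.6]
grip_width: 14.1
```

Call:
{"method": "arm_command", "body": {
  "increments": [1,0,0,2,0,1,0,0,3,0,1,0,0,3,0,1,0,0,3,0]
}}

```text
time: 26.2
tool_pos: [669.0, -18.0, 104.3]
tcp_rot: [-3.141, 0.001, -2.875]
contact_force: [-2.8, 0.2, 5.8]
grip_width: 13.8
```

Call:
{"method": "arm_command", "body": {
  "increments": [1,0,0,2,0,1,0,0,3,0,1,0,0,3,0,1,0,0,3,0]
}}

```text
time: 26.7
tool_pos: [669.3, -18.0, 103.9]
tcp_rot: [-3.14, 0.003, -2.875]
contact_force: [-7.4, 1.0, 18.0]
grip_width: 13.4
```

Contact at about origin height 99.5 mm, so the lugs are on the ridge. Ease off and turn back anticlockwise.

Call:
{"method": "arm_command", "body": {
  "increments": [1,1,0,-2,-2,1,1,0,-2,-6,1,1,0,-2,-11,1,1,0,-2,-16,1,1,0,-2,-20,1,1,0,-2,-20]
}}

```text
time: 27.45
tool_pos: [667.9, -18.2, 102.0]
tcp_rot: [3.141, 0.0, -2.527]
contact_force: [0.3, 0.7, -1.5]
grip_width: 13.9
```

Call:
{"method": "arm_command", "body": {
  "increments": [1,0,0,1,-4,1,0,0,2,-8,1,0,0,3,-8,1,0,0,3,-8]
}}

```text
time: 27.95
tool_pos: [667.8, -18.2, 99.0]
tcp_rot: [3.141, -0.0, -2.389]
contact_force: [0.0, -0.2, -1.8]
grip_width: 13.7
```

In the gap and sinking freely. Lower to the start height.

Call:
{"method": "arm_command", "body": {
  "increments": [1,0,0,2,0,1,0,0,4,0,1,0,0,4,0,1,0,0,4,0]
}}

```text
time: 28.45
tool_pos: [667.8, -18.2, 95.3]
tcp_rot: [3.141, -0.0, -2.387]
contact_force: [0.6, -0.5, -0.8]
grip_width: 14.0
```

Call:
{"method": "arm_command", "body": {
  "increments": [1,0,0,1,0,1,0,0,2,0,1,0,0,2,0]
}}

```text
time: 28.82
tool_pos: [668.0, -18.2, 94.9]
tcp_rot: [-3.141, 0.001, -2.387]
contact_force: [-3.8, -0.0, 6.8]
grip_width: 13.8
```

Seated at origin height 90.4 mm, as specified. Screw clockwise while following the pitch.

Call:
{"method": "arm_command", "body": {
  "increments": [1,0,0,-1.5,5,1,0,0,-1,12,1,0,0,-0.6,19,1,0,0,-0.2,26,1,0,0,0.2,33,1,0,0,0.5,40,1,0,0,0.9,47,1,0,0,1.3,54,1,0,0,1.6,61,1,0,0,2,68,1,0,0,2,68]
}}

```text
time: 30.2
tool_pos: [668.1, -18.3, 91.5]
tcp_rot: [3.142, 0.001, 2.711]
contact_force: [-0.1, -0.6, 0.5]
grip_width: 13.8
```

Run:
```python
from h import *
o=sensors.get_obs();print(o['contact_force'],o['moment']);tool([668,-18.2,88],-2)
```

```text
[-0.06 -0.61  0.5 ] [-0.16 -0.02 -0.13]
shift [0.1  0.09 3.5 ] tcp [668.05 -18.32  91.5 ] w 13.751093974192313
spin 67.31923908164953 jaw now 65.31923908164954 j6 -1.2819035109796686
```

Call:
{"method": "arm_command", "body": {
  "increments": [1,0,0,0.4,7,1,0,0,0.8,14,1,0,0,1.1,21,1,0,0,1.5,28,1,0,0,1.8,35,1,0,0,2.2,42,1,0,0,2.6,49,1,0,0,2.9,56,1,0,0,3.3,63,1,0,0,3.5,66,1,0,0,3.5,68,1,0,0,3.5,70,1,0,0,3.5,72,1,0,0,3.5,72]
}}

```text
time: 31.95
tool_pos: [667.7, -18.3, 88.0]
tcp_rot: [-3.141, 0.0, 1.454]
contact_force: [-3.7, -1.1, 4.0]
grip_width: 14.6
```

Run:
```python
from h import *
o=sensors.get_obs();print(o['contact_force'],o['moment']);tool([668,-18.2,88],-2)
```

```text
[-3.71 -1.12  3.97] [-0.27  0.75  0.87]
shift [0.18 0.29 0.02] tcp [667.69 -18.35  88.02] w 14.564331410764394
spin -4.706888792406048 jaw now -6.706888792406053 j6 -0.02473421170381971
```

Stop reached: torque 0.87 N·m, origin height 83.4 mm. Release, lift and move aside to look.

Call:
{"method": "arm_command", "body": {
  "increments": [0.4,0,0,0,0,0.4,0,0,0,0,0.4,0,0,0,0,0.4,0,0,0,0,0.4,0,0,-30,0,0.4,0,0,-70,0,0.4,0,0,-90,0,0.4,100,0,-90,0,0.4,200,0,-90,0,0.4,260,0,-90,0,0.4,260,0,-90,0,0.4,260,0,-90,0]
}}

```text
time: 33.45
tool_pos: [697.6, 245.0, 177.0]
tcp_rot: [-3.141, -0.001, 1.459]
contact_force: [0.0, 0.7, 0.5]
grip_width: 55.4
```

Run:
```python
from h import *
t=imaging.capture('top');s=imaging.capture('scene');cv2.imwrite('pics/t10.png',t);cv2.imwrite('pics/s10.png',s)
tool([432,47,60],88)
a=cv2.resize(t[145:325,240:350],(366,600),interpolation=cv2.INTER_CUBIC)
b=cv2.resize(s[190:320,220:400],(434,313),interpolation=cv2.INTER_CUBIC)
c=np.zeros((600,434,3),np.uint8);c[:313]=b;c[320:600,:373]=cv2.resize(t,(373,280))
cv2.imwrite('pics/t10c.png',np.hstack([a,c]))
```

```text
shift [-223.74 -241.85  117.34] tcp [698.03 241.47 177.19] w 54.69967492073551
spin 85.39766117794335 jaw now -6.602338822056643 j6 0.34468501231872656
```

View pics/t10c.png

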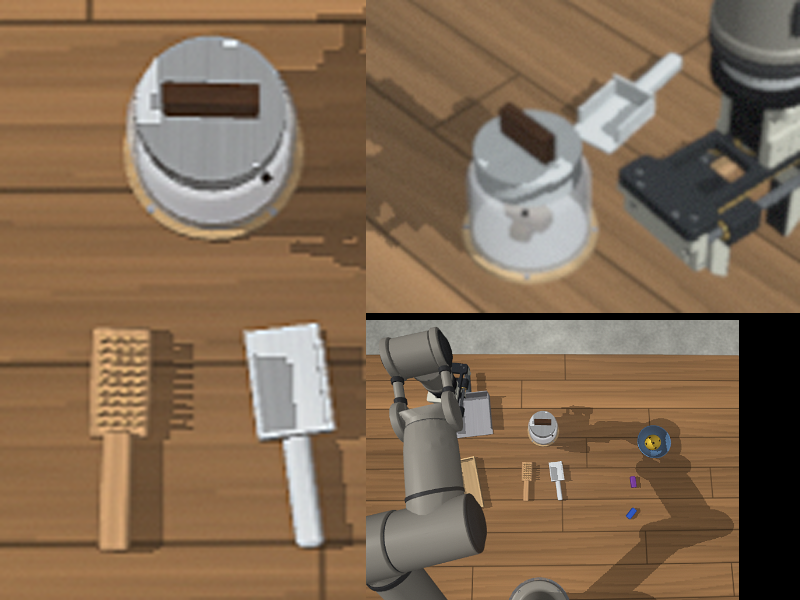

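The lid is seated. Its bar runs (163,85)→(259,87) in the crop, i.e. −91.8° in the world, exactly parallel to the jar's x. The brush and scoop are unmoved, with handle ends at full-image (274,309) and (332,309). Now the brush.

Run:
```python
from h import *
tool([457,46.6,60],88.4)
```

```text
shift [-221.27 -216.97  117.33] tcp [698.03 241.47 177.19] w 54.69967492073551
spin 84.99766117794337 jaw now -6.602338822056643 j6 0.34468501231872656
```

Call:
{"method": "arm_command", "body": {
  "increments": [0.45,-37,-36,0,10,0.45,-74,-72,0,20,0.45,-111,-108,20,30,0.45,-148,-145,50,40,0.45,-185,-181,80,50,0.45,-221,-217,110,60,0.45,-221,-217,117,70,0.45,-221,-217,117,80,0.45,-221,-217,117,85,0.45,-221,-217,117,85,0.45,-221,-217,117,85]
}}

```text
time: 34.92
tool_pos: [456.9, 45.2, 61.1]
tcp_rot: [3.142, -0.0, -0.03]
contact_force: [0.2, 0.3, -0.0]
grip_width: 50.7
```

Run:
```python
from h import *
tool([457,46.6,-21],88.4)
s=imaging.capture('scene');cv2.imwrite('pics/s11.png',s)
d=cv2.absdiff(s,cv2.imread('pics/scene0.png')).max(2)
p=proj('scene',[[500,46,12],[430,47,9],[400,48,9],[470,-72,10],[425,-76,9]]).astype(int)
print(p.tolist(),[int(d[v-2:v+3,u-2:u+3].max()) for u,v in p])
```

```text
shift [ 0.07 -1.4  82.05] tcp [456.85  45.21  61.05] w 50.706350693063925
spin -0.11209195301876207 jaw now -91.71209195301877 j6 1.5321786982201637
[[359, 259], [379, 245], [387, 239], [331, 229], [342, 220]] [8, 9, 9, 34, 91]
```

Call:
{"method": "arm_command", "body": {
  "increments": [0.45,0,-1,40,0,0.45,0,-1,70,0,0.45,0,-1,82,0,0.45,0,-1,82,0,1,0,-1,82,0,1,0,-1,82,0,1,0,-1,82,0,1,0,-1,82,0,1,0,-1,82,0,1,0,-1,82,0,1,0,-1,82,0,1,0,-1,60,0,1,0,-1,20,0,1,0,-1,0,0,1,0,-1,0,0,1,0,-1,0,0]
}}

```text
time: 36.98
tool_pos: [456.2, 47.0, 59.9]
tcp_rot: [-3.141, 0.002, -0.03]
contact_force: [-0.6, 0.0, -1.1]
grip_width: 19.5
```

Run:
```python
from h import *
a=np.radians(12.2);c=np.array([449.8,317.4]);ux=np.array([np.cos(a),np.sin(a)]);uy=np.array([-ux[1],ux[0]])
b=c-52.5*uy; sc=c+40*uy
print(b,sc, 'brush grip tgt',b-13.5*ux)
g=b-13.5*ux; tool([*g,60],102.2); tool([*g,-14])
```

```text
[460.89 266.09] [441.35 356.5 ] brush grip tgt [447.7  263.23]
shift [ -15.06 -215.83   -0.07] tcp [456.19  47.04  59.87] w 19.492420760246187
spin -13.940071625993426 jaw now -91.74007162599342 j6 1.536374031375126
shift [ -14.93 -215.82   73.93] tcp [456.19  47.04  59.87] w 19.492420760246187
```

Call:
{"method": "arm_command", "body": {
  "increments": [1,-4,-54,0,-4,1,-8,-108,0,-8,1,-12,-162,0,-11,1,-15,-216,0,-14,1,-15,-216,20,-14,1,-15,-216,35,-14,1,-15,-216,35,-14,1,-15,-216,35,-14]
}}

```text
time: 37.98
tool_pos: [448.9, 262.7, 25.9]
tcp_rot: [-3.142, 0.0, 0.213]
contact_force: [-0.0, 0.6, -1.6]
grip_width: 19.2
```

Run:
```python
from h import *
s=imaging.capture('scene');t=imaging.capture('top');cv2.imwrite('pics/s12.png',s);cv2.imwrite('pics/t12.png',t)
tool([447.7,263.2,-14.5],102.2)
a=cv2.resize(s[220:380,390:550],(520,520),interpolation=cv2.INTER_CUBIC)
b=np.zeros((520,270,3),np.uint8);b[:203]=cv2.resize(t,(270,203));b[210:520]=cv2.resize(s[190:260,300:361],(270,310),interpolation=cv2.INTER_CUBIC)
cv2.imwrite('pics/s12c.png',np.hstack([a,b]))
```

```text
shift [-1.43 -0.51 40.88] tcp [449.16 262.99  26.38] w 19.59114109152784
spin -0.001227265408886069 jaw now -77.8012272654089 j6 1.7401731475246867
```

View pics/s12c.png

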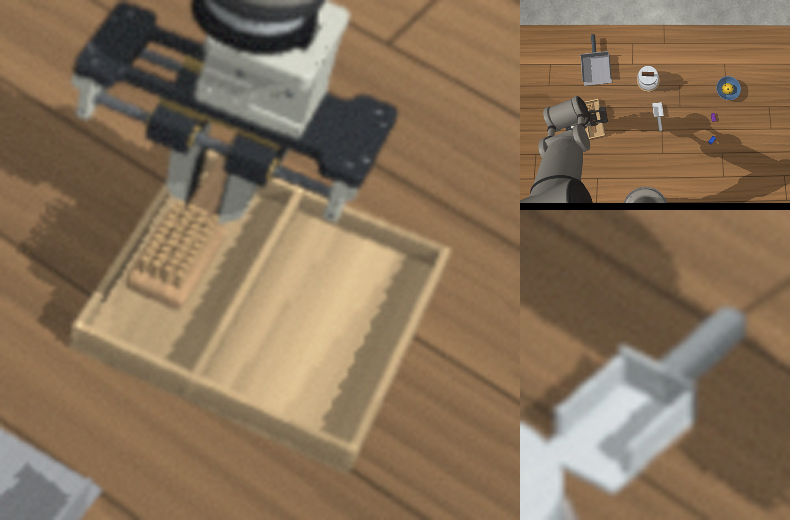

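The brush hangs over the narrow compartment, parallel to it. The scoop is unmoved and only in shadow. Lower and release narrowly.

Call:
{"method": "arm_command", "body": {
  "increments": [1,-1,0,15,0,1,-1,0,28,0,1,-1,0,37,0,1,-1,0,40,0,1,-1,0,40.5,0,1,-1,0,40.5,0,0.68,-1,0,40.5,0,0.68,-1,0,40.5,0,0.68,-1,0,40.5,0,0.68,-1,0,40.5,0,0.68,-1,0,20,0,0.68,-1,0,-40,0,0.45,-1,0,-60,0,0.45,-1,0,-60,0]
}}

```text
time: 39.83
tool_pos: [448.6, 263.6, 87.3]
tcp_rot: [-3.141, -0.004, 0.214]
contact_force: [0.1, 0.6, -1.1]
grip_width: 44.8
```

Run:
```python
from h import *
o=np.array([470.5,-71.4]);a=np.radians(8);h=np.array([432.5,-75.6])
g=h+24*np.array([np.cos(a),np.sin(a)]);print(g)
tool([*g,60],98)
```

```text
[456.27 -72.26]
shift [-63.93 329.82  26.86] tcp [448.57 263.58  87.34] w 44.77940857533236
spin 4.266466151131198 jaw now -77.7335338488688 j6 1.7404922311609985
```

Call:
{"method": "arm_command", "body": {
  "increments": [0.45,-11,55,5,1,0.45,-22,110,10,2,0.45,-33,165,15,3,0.45,-44,220,20,4,0.45,-55,275,27,4.5,0.45,-64,330,27,4.5,0.45,-64,330,27,4.5,0.45,-64,330,27,4.5,0.45,-64,330,27,4.5]
}}

```text
time: 40.95
tool_pos: [454.6, -71.5, 58.3]
tcp_rot: [-3.141, 0.001, 0.137]
contact_force: [-0.3, 0.2, 0.1]
grip_width: 50.4
```

Run:
```python
from h import *
tool([456.3,-72.2,-21],97.7)
s=imaging.capture('scene');t=imaging.capture('top');cv2.imwrite('pics/s13.png',s);cv2.imwrite('pics/t13.png',t)
# compare handle-end brightness (silver) along axis before/after in top & scene
s0=cv2.imread('pics/scene0.png')
for P in ([470,-72,5],[500,-68,5],[420,-77.5,18],[400,-80,14],[420,-95,0],[420,-60,0]):
    u,v=proj('scene',[P])[0].astype(int);print(P,s0[v,u],s[v,u])
a=cv2.resize(s[150:280,250:390],(560,520),interpolation=cv2.INTER_CUBIC)
b=cv2.resize(t[225:345,90:210],(240,240),interpolation=cv2.INTER_CUBIC);b=np.vstack([b,np.zeros((40,240,3),np.uint8),cv2.resize(s[250:370,400:540],(240,240),interpolation=cv2.INTER_CUBIC)])
cv2.imwrite('pics/s13c.png',np.hstack([a,b]))
```

```text
shift [ 1.69  0.96 79.27] tcp [454.59 -71.54  58.27] w 50.355337646065244
spin 0.1621098697980301 jaw now -82.13789013020197 j6 1.1102714095964639
[470, -72, 5] [133 133 127] [140 138 135]
[500, -68, 5] [203 201 193] [209 206 199]
[420, -77.5, 18] [215 214 206] [219 218 213]
[400, -80, 14] [201 200 195] [210 209 202]
[420, -95, 0] [183 183 178] [191 191 186]
[420, -60, 0] [ 79 110 140] [ 83 114 146]
```

View pics/s13c.png

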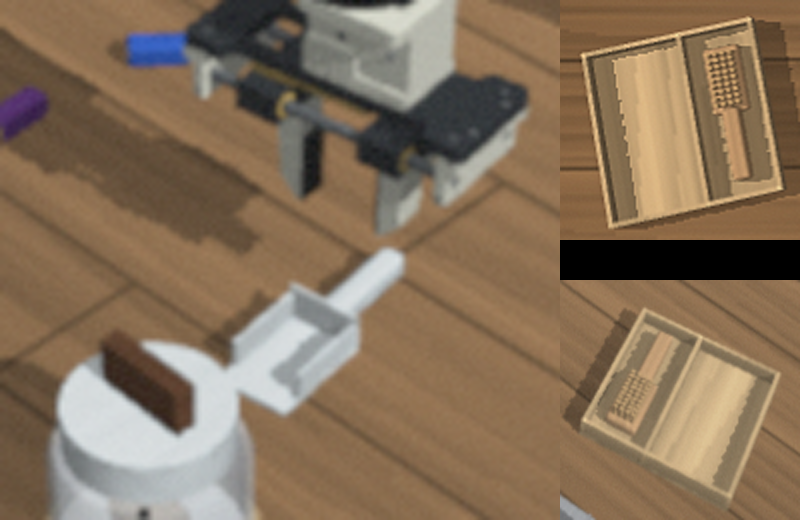

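The brush lies flat, lengthways, in the narrow compartment, and the scoop is in its place under the fingers. Grasp it.

Call:
{"method": "arm_command", "body": {
  "increments": [0.45,2,1,40,0,0.45,2,1,70,0,0.45,2,1,79,0,0.45,2,1,79,0,1,2,1,79,0,1,2,1,79,0,1,2,1,79,0,1,2,1,79,0,1,2,1,79,0,1,2,1,79,0,1,2,1,79,0,1,2,1,60,0,1,2,1,20,0,1,2,1,0,0,1,2,1,0,0,1,2,1,0,0]
}}

```text
time: 43.05
tool_pos: [456.5, -73.4, 57.8]
tcp_rot: [-3.141, 0.002, 0.135]
contact_force: [-1.4, 0.9, -1.2]
grip_width: 17.3
```

Run:
```python
from h import *
a=np.radians(12.2);g=np.array([441.35,356.5])-13.5*np.array([np.cos(a),np.sin(a)]);print(g)
tool([*g,60],102.2)
```

```text
[428.15 353.65]
shift [  29.59 -426.97   -1.85] tcp [456.48 -73.4   57.82] w 17.345566216558066
spin -4.43992471452475 jaw now -82.23992471452475 j6 1.1097361349842232
```

Call:
{"method": "arm_command", "body": {
  "increments": [1,4,-55,0,-1,1,8,-110,0,-2,1,12,-165,0,-3,1,16,-220,0,-4,1,20,-275,0,-4.5,1,24,-330,0,-4.5,1,27,-385,0,-4.5,1,30,-427,0,-4.5,1,30,-427,0,-4.5,1,30,-427,25,-4.5,1,30,-427,35,-4.5,1,30,-427,35,-4.5,1,30,-427,35,-4.5]
}}

```text
time: 44.68
tool_pos: [429.8, 353.2, 24.3]
tcp_rot: [-3.141, -0.001, 0.213]
contact_force: [0.5, -0.1, -0.5]
grip_width: 17.4
```

Run:
```python
from h import *
tool([428.1,353.6,-14.5],102.2)
```

```text
shift [-1.63 -0.7  38.79] tcp [429.81 353.25  24.29] w 17.374162832247254
spin 0.022193921104133096 jaw now -77.77780607889588 j6 1.9076431718662272
```

Call:
{"method": "arm_command", "body": {
  "increments": [1,-1,0,15,0,1,-1,0,28,0,1,-1,0,36,0,1,-1,0,38,0,1,-1,0,38.5,0,1,-1,0,38.5,0,0.6,-1,0,38.5,0,0.6,-1,0,38.5,0,0.6,-1,0,38.5,0,0.6,-1,0,38.5,0,0.6,-1,0,20,0,0.6,-1,0,-40,0,0.5,-1,0,-80,0,0.5,-1,0,-120,0,0.5,-1,100,-120,0,0.5,-1,200,-120,0,0.5,-1,240,-120,0,0.5,-1,240,-120,0]
}}

```text
time: 46.92
tool_pos: [479.5, 116.6, 144.0]
tcp_rot: [3.141, -0.001, 0.213]
contact_force: [0.4, 0.5, -0.3]
grip_width: 45.7
```

Run:
```python
from h import *
t=imaging.capture('top');s=imaging.capture('scene');cv2.imwrite('pics/t14.png',t);cv2.imwrite('pics/s14.png',s)
a=cv2.resize(t,(520,390));b=cv2.resize(s[225:385,385:545],(280,280),interpolation=cv2.INTER_CUBIC)
c=cv2.resize(t[225:345,90:210],(280,280),interpolation=cv2.INTER_CUBIC)
L=np.vstack([a,np.zeros((170,520,3),np.uint8)]);L[390:,:200]=cv2.resize(s[230:310,240:340],(200,170))
cv2.imwrite('pics/f.png',np.hstack([L,np.vstack([b,c])]))
o=sensors.get_obs();print(o['time'],o['tool_pos'])
```

```text
47.025 [480.27 114.44 143.96]
```

View pics/f.png

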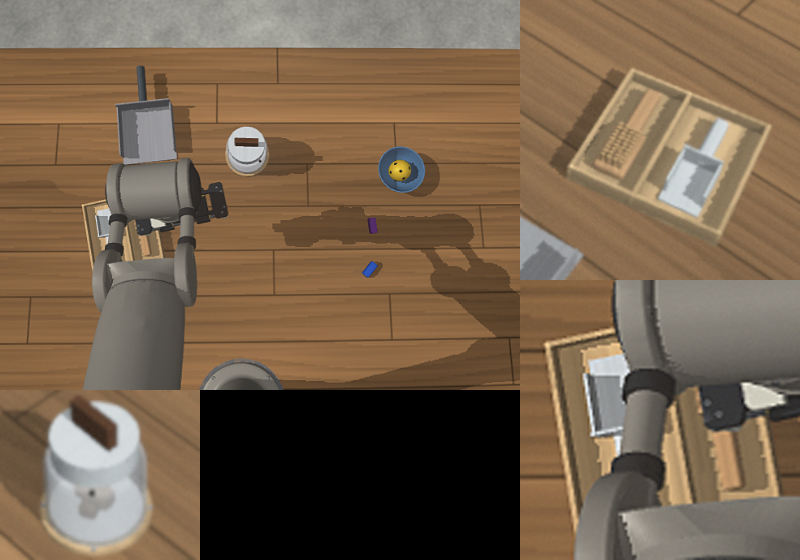

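The final view shows the brush and scoop flat and lengthways in their compartments. The lid is on with the chews inside, the look-alikes, bowl and dustpan are unmoved, and no third chew is visible anywhere.

```bash
python3 -c "
from plant import ticket
print(ticket.close_job())"
```

```text
the job is handed in; nothing more can be done
None
```

The bench is tidied and the job handed in at about 47 s of robot time. Only two chews were present, and both are in the jar.

- **Lid:** It was set level on the ridges and turned back until it dropped at 90.4 mm. I then screwed it clockwise to the stop, at about 83.4 mm with 0.87 N·m of torque. In the picture afterwards its bar lay at −91.8°, parallel to the jar's x.
- **Tray:** The last scene view shows the brush, bristles up, flat and lengthways in the narrow compartment, and the scoop the same way in the wide one. The arm partly hid the tray in the last top view.
- **Left alone:** The bowl with its ball, the dustpan and the blue and purple look-alikes show no sign of having moved.

**What went wrong:** The first two grasps of a chew closed on nothing and moved nothing. The reported tool height was about 27 mm lower than the fingertips seen in the camera. I found this by picture and by probing down without touching the bench, and corrected for it afterwards. The first grasp was also lifted before the fingers had closed.

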